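Turn the decorating wheel a quarter turn and hold up the bisque teapot

TASK

Turn the decorating wheel a quarter turn, so that it clicks into its next stop with the teapot brought round to your side; its two upright pins are there to turn it by, so keep off the ware while it turns. Then pick the teapot up by its overhead handle, raise it straight up about 8 cm clear of the wheel, and finish while still holding it there, steady and level with its lid on, so that I can wipe its foot. Do not disturb the sugar bowl on the wheel or the ware and jars around it.

Things in the scene. Friction and masses are not known exactly. Their poses are not given: they have to be found in the camera images.
- wheel (a joint): angle (rad) of the wheel head of the decorating turntable about its upright axis, 0 at the start within 0.02, growing anticlockwise seen from above. The head clicks into a stop at 0 and at every quarter turn (+-1.571, 3.142, ...): within about 0.07 rad of a stop it is drawn in and held there. Between the stops it turns freely against slight friction and stays where it is left; getting out of or into a stop takes roughly 4 to 10 N at a pin. It turns either way.
- wheel_top (a point): centre of the wheel head's upper face, 60 mm above the table. The head is a flat dark metal disc 300 mm across and 12 mm thick on a cast base; this frame turns with the head (x axis from pin_a to pin_b, z up).
- pin_a (a point): top centre of one of the head's two upright round brass pins, 10 mm thick, standing 18 mm above the head's face, 127 mm from the axis. At the start this is the pin on the robot's side of the wheel (within 0.3 rad).
- pin_b (a point): top centre of the other pin, same size, opposite pin_a (254 mm apart); at the start on the far side.
- front_place (a point): fixed point on the wheel's upper face level, 80 mm from the axis on the robot's side: where the teapot's foot will stand (within about 15 mm) once it has been turned to the near stop. It does not turn with the head.
- teapot_foot (a point): centre of the underside of the teapot. White unglazed (bisque) round teapot, belly 116 mm across, 166 mm high with its overhead handle, 0.5 to 0.75 kg with lid. At the start it stands on the wheel about 80 mm from the axis, to the left or to the right of it, a quarter turn from either pin; the sugar bowl stands on the other side. Own x axis: horizontal, towards the spout (tip 100 mm out, 95 mm up); the spout points roughly away from the robot at the start; z up.
- teapot_mid (a point): centre of the teapot, 80 mm above its foot.
- teapot_handle (a point): centre of the top bar of the teapot's overhead handle, 160 mm above its foot, straight over the pot's axis. The bar there is level, runs along the teapot's own x axis over 44 mm, and is 14 mm wide (along its y) and 11 mm thick; 39 mm of open space between the underside of the bar and the top of the lid's knob.
- teapot: the teapot as a whole, origin at the centre of its underside, axes as teapot_foot.
- wheel_base: cast base of the decorating wheel, with all it carries (head, pins); it stands fixed on the table, origin on the wheel's axis at table height, its x axis pointing away from the robot's side within 0.3 rad.
- lid_seat (a point): centre of the teapot's rim, 90 mm above its foot, on which the lid lies.
- lid_mid (a point): the loose lid of the teapot, centre of the underside of its flange (75 mm across; a plug below it fits about 4 mm loosely in the mouth; knob top 25 mm above this point).
- sugar_bowl_mid (a point): centre of the sugar bowl, 40 mm above its foot: bisque, 80 mm across, 106 mm over its two ears, 83 mm high with its fixed lid; it stands on the wheel opposite the teapot, about 80 mm from the axis. Leave it standing there.
- sugar_bowl: the sugar bowl as a whole, origin at the centre of its underside.
- jar_tall_mid (a point): half-way up a closed underglaze jar, 52 mm across, 105 mm high, on the table close beside the wheel. Leave alone.
- jar_short_mid (a point): half-way up a closed jar, 60 mm across, 75 mm high, on the table close beside the wheel. Leave alone.
- jug_mid (a point): bisque jug, 100 mm above its foot; 136 mm across, 200 mm high, on the table to the right. Leave alone.
- bowl_mid (a point): squat bisque bowl, half-way up; 180 mm across, 92 mm high, on the table to the left. Leave alone.
- fir_tree_mid (a point): bisque fir-tree ornament, half-way up; 80 mm across, 135 mm high, on the table to the right. Leave alone.
Not all that is in view belongs to the job. What is shaped like the teapot but yellow is not meant. What is shaped like the sugar_bowl but purple is not meant.

How it is judged:
On the way, in this order (a step that is already met when the one before it is completed fails the run):
1. the wheel is turned to its click with the teapot standing on it at the front ((value of joint wheel between 1.5208 and 1.6208 rad or value of joint wheel between -1.6208 and -1.5208 rad or value of joint wheel between 4.6624 and 4.7624 rad or value of joint wheel between -4.7624 and -4.6624 rad) and horizontal distance between teapot_foot and front_place below 0.025 m and z of teapot_foot in the frame of front_place below 0.006 m and velocity of joint wheel between -0.1 and 0.1 rad/s and angle between teapot_foot's own z axis and vertical below 0.05 rad), for 0.3 s.
2. the teapot is raised clear of the wheel, level (z of teapot_foot in the frame of front_place between 0.05 and 0.13 m and angle between teapot_foot's own z axis and vertical below 0.1 rad and contact force between teapot and wheel_base below 0.05 N and contact force between the fingers and teapot above 2 N), for 0.2 s.
At the end, for the whole second after the job is handed in: Gripper holds the teapot still, foot 50-130 mm above the wheel and within 50 mm of the front place, within 0.10 rad of upright, lid seated (8 mm), nothing else carrying it; wheel on the quarter-turn stop (0.05 rad); sugar bowl in place, other ware within 20 mm of its start (all of step 2 and horizontal distance between teapot_foot and front_place below 0.05 m and distance between lid_mid and lid_seat below 0.008 m and (value of joint wheel between 1.5208 and 1.6208 rad or value of joint wheel between -1.6208 and -1.5208 rad or value of joint wheel between 4.6624 and 4.7624 rad or value of joint wheel between -4.7624 and -4.6624 rad) and angle between sugar_bowl_mid's own z axis and vertical below 0.15 rad and horizontal distance between sugar_bowl_mid and wheel_top between 0.055 and 0.105 m and x of sugar_bowl_mid in the frame of wheel_top between -0.04 and 0.04 m and linear speed of teapot below 0.02 m/s and angular speed of teapot below 0.15 rad/s and contact force between teapot and sugar_bowl below 0.05 N and distance of each of jar_tall_mid, jar_short_mid, jug_mid, bowl_mid, fir_tree_mid from where it was at the start of the episode below 0.02 m); the arm keeps its last pose, push and grip.
It fails at once if the teapot or sugar bowl is touched while the wheel is not yet round at the quarter-turn stop (within 0.12 rad) (not (value of joint wheel between 1.4508 and 1.6908 rad or value of joint wheel between -1.6908 and -1.4508 rad or value of joint wheel between 4.5924 and 4.8324 rad or value of joint wheel between -4.8324 and -4.5924 rad) and (contact force between any of the fingers, the arm and teapot above 1 N or contact force between any of the fingers, the arm and sugar_bowl above 1 N)).
It fails at once if the teapot's lid comes off its seat (distance between lid_mid and lid_seat above 0.012 m).
It fails at once if the teapot is tipped by more than 15 degrees (angle between teapot_foot's own z axis and vertical above 0.26 rad).
It fails at once if the sugar bowl is knocked over or off its side of the wheel (not (angle between sugar_bowl_mid's own z axis and vertical below 0.15 rad and horizontal distance between sugar_bowl_mid and wheel_top between 0.055 and 0.105 m and x of sugar_bowl_mid in the frame of wheel_top between -0.04 and 0.04 m)).
It fails at once if the jars, jug, bowl or ornament are disturbed (moved 30 mm) (distance of any of jar_tall_mid, jar_short_mid, jug_mid, bowl_mid, fir_tree_mid from where it was at the start of the episode above 0.03 m).
It also fails if it takes over 58 s, if anything falls off the work surface, if the arm or the gripper's body presses on something with over 40 N, if the wrist force passes 120 N, or if a joint passes its speed limit or range.

ROBOT

A 6-joint arm with a two-finger parallel gripper is mounted at the origin on the work surface. World frame = base frame: x ahead of the robot, y to its left, z up, the work surface at z = 0. Lengths are in m, angles in rad, forces in N, time in s.
With the tool pointing down it reaches from about 0.25 to 0.725 m from the base axis. Payload 4 kg.
Tool frame: the origin (TCP) lies on the centre line of the jaws, within the pads' length; the fingertips stand 17 mm ahead of it and the grasp point (between the pads) lies 2 mm behind it; z points along the fingers, y is the line along which they close (so a half turn about z gives the same grasp; the last joint's range is limited). The gripper opens to 85 mm and grips with 20 to 120 N. Pads are 22 mm wide; open, the fingers measure 114 mm over their backs; the gripper's body (76 mm by 85 mm) begins 54 mm behind the grasp point. The pads swing forward as they close: fully open they stand 13 mm farther back than shut.
Start: joints at [-1.151, 0.241, 0.005, 1.335, 0, 1.571], TCP at [0.204, -0.457, 0.248] pointing down, gripper open.
Joint ranges: [-2.72, 2.72], [-1.05, 1.87], [-1.09, 1.28], [-1.99, 2.15], [-1.42, 1.44], [-3.14, 3.14]. Speed limits (rad/s): [2.79, 2.79, 3.14, 3.14, 3.14, 3.14].

INTERFACE

Orientations are given as a unit quaternion [x, y, z, w].
In Python, from workcell import bot, camera, get_calibration gives the robot as it stands.
- The arm moves only by the tool apply_moves, never from a script. Its argument "steps" is a list of rows, each a list of 3 entries, a list of its own where there are three numbers: the shift along the tool's x, y, z as a fraction of full scale, then the turn, a rotation vector about the tool's x, y, z as a fraction of full scale, then the opening, from 0 (shut) to 1 (fully open). A call has exactly 8 rows; each row shifts and turns the commanded pose from where the row before left it, along the tool's axes as they then stand; what a row does not reach is not made up. Full scale, the value 1, is 20 cm for a shift and pi rad for a turn. A row lasts 1/12 s, in which the tool goes at most 41.7 mm and 7.16 degrees, less where a joint would pass 70% of its speed; a pose out of reach is approached as far as the arm can. A call with a number of a shift or a turn outside -1 to 1 is refused whole. A call with a gripper value outside its range is refused whole. The fingers move at their own pace and stop on an object; the grip force is fixed at half the most. Time passes only in rows, so rows that do not move let the fingers close, or fill a call up. It gives the time, the measured TCP pose, the force, the opening and the grip force at its end, in the units of the state.
- bot.get_obs(): the state, without advancing time (a new reading comes with each control period).
- camera(name): name is "scene" or "side" or "wrist"; returns (picture, depth): 420x560x3 uint8, red, green, blue; 420x560 float32, m along the optical axis (not along the pixel's ray), 0 where there is no reading.
- get_calibration(name): a dict with "fov_y" (degrees; the focal length in pixels is half the picture's height over the tangent of half this angle, whatever the lens; pixels are square), "cx", "cy" (the principal point, pixels), "rvec" (rotation vector, rad) and "tvec" (3), from world to camera coordinates, as OpenCV has them. Camera axes: x right, y down, z forward; pixel columns grow to the right and rows downward; lengths in m; the calibration is good to about 2 mm. The wrist camera is an equidistant fisheye: a pixel r from the principal point sees the ray r / f radians off the axis. A picture is of the moment at which its call begins: read the wrist's pose just before it. get_calibration takes no time and is no camera call; for the wrist camera it gives the pose at the moment of the call.
- bot.job_done(): hands the job in; it is judged then, once.
The state is a dict: "clock": time; "joint_pos": joint angles; "joint_vel": joint speeds; "tau": joint torques, N m; "eef_pos": TCP position; "tool_rot": TCP orientation; "ft_force": force on the tool from outside, world axes, zero at the start; "ft_torque": the same for the moment, N m; "grip_width": finger opening in m; "grasp_force": force on a finger pad.
Only numpy, scipy, OpenCV 4.12 (cv2) and the standard library are available. Lean on these libraries where they do the work, as an engineer would, in place of code of your own. Each camera call takes 0.05 s, during which the arm holds its last target. There are 200 camera calls.

## Working session

There is one attempt and no reset: what is moved stays moved. The work goes in short steps, Python scripts to look and compute and a tool call to move; the robot and the scene stay as the last step left them, time stands still between calls to the robot, and variables do not carry over. Pictures are saved under pics/ and viewed, at most 10 in all, crops included, and the job is handed in when it is done.

Besides the shell and the picture viewer there is one more tool, called after "Request:" as a command line: name --argument value ..., lists and objects as JSON in quotes. apply_moves: Moves the arm, as the interface text tells. Its arguments: {"type":"object","properties":{"steps":{"type":"array"}},"required":["steps"]}

```bash
mkdir -p pics; cat > h.py <<'E'
import numpy as np, cv2
from workcell import bot, camera, get_calibration
def cap(n):
    c=get_calibration(n); p,d=camera(n); return c,p,d
def world(c,d,u,v):
    f=210/np.tan(np.radians(c["fov_y"])/2); z=d[v,u]
    R=cv2.Rodrigues(np.array(c["rvec"],float))[0]
    return R.T@(np.array([(u-c["cx"])/f*z,(v-c["cy"])/f*z,z])-np.array(c["tvec"]).ravel())
def cloud(c,d):
    f=210/np.tan(np.radians(c["fov_y"])/2); v,u=np.mgrid[:420,:560]
    R=cv2.Rodrigues(np.array(c["rvec"],float))[0]
    P=np.stack([(u-c["cx"])/f*d,(v-c["cy"])/f*d,d],-1)-np.array(c["tvec"]).ravel()
    P=P@R; P[d==0]=np.nan; return P
E
python3 - <<'E'
from h import *
for n in("scene","side"):
    c,p,d=cap(n); np.savez(n+".npz",p=p,d=d,**c); print(n,c)
    cv2.imwrite(f"pics/{n}0.png",cv2.resize(p[:,:,::-1],(800,600)))
print(bot.get_obs())
E
```

```text
scene {'fov_y': 42.93115974159567, 'cx': 282.5778818082726, 'cy': 205.80599388807343, 'rvec': array([ 2.32839031,  1.21734638, -0.34704217]), 'tvec': array([-0.27380111, -0.26203617,  1.79232879])}
side {'fov_y': 54.315124367172544, 'cx': 287.2247545884252, 'cy': 211.23535317166332, 'rvec': array([ 0.31708919, -2.71597389,  1.34525297]), 'tvec': array([0.47127343, 0.18758919, 1.18129167])}
{'clock': 0.1, 'joint_pos': array([-1.15098238e+00,  2.41346775e-01,  3.87724765e-03,  1.33519614e+00,
        1.74405648e-05,  1.57075121e+00]), 'joint_vel': array([-8.30628183e-04, -3.36560520e-03,  2.01681974e-03, -5.82312330e-04,
       -1.51906649e-04,  6.85463332e-05]), 'tau': array([ 2.18228483e-04, -3.73137546e+01,  2.53010255e+01,  1.08465398e-02,
       -1.52781222e-04, -1.49734412e-06]), 'eef_pos': array([ 0.20358645, -0.45610228,  0.24750436]), 'tool_rot': array([ 9.78045177e-01,  2.08390877e-01, -1.86206588e-04, -9.15975262e-04]), 'ft_force': array([-0.37682424, -0.85917073, -0.97001092]), 'ft_torque': array([-0.01724812,  0.04482074,  0.00564452]), 'grasp_force': 0.0, 'grip_width': 0.08564615042400142}
```

View pics/scene0.png

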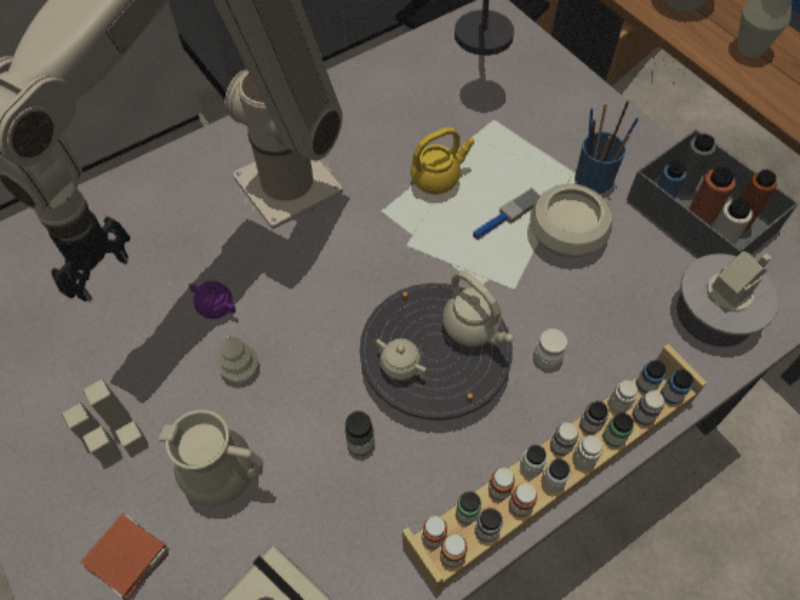

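View pics/side0.png

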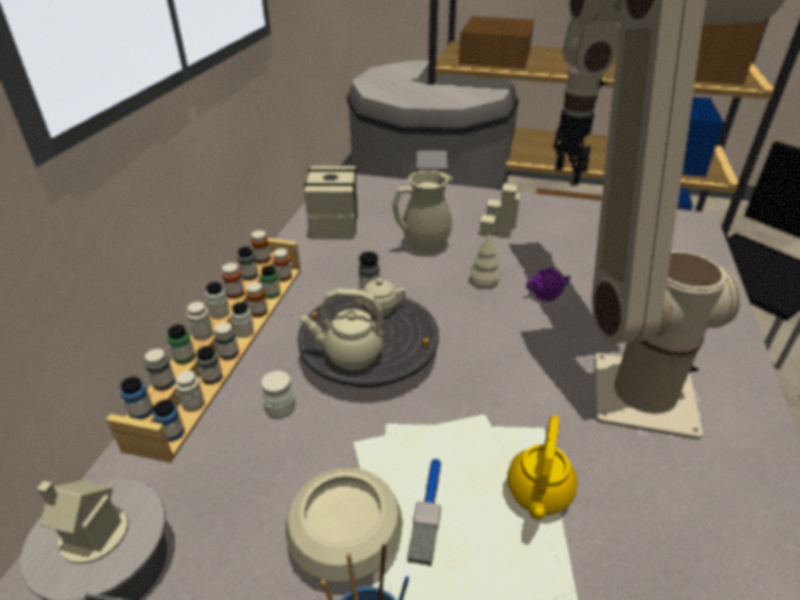

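Scene view (800x600): wheel centre ~(436,350), pin_a ~(404,295), pin_b ~(470,396), teapot at (470,318) on the left, sugar bowl (400,358) on the right. White jar (551,347), black jar (359,432). So the wheel should turn +90° (anticlockwise).

```bash
python3 - <<'E'
from h import *
for n in("scene","side"):
    s=np.load(n+".npz"); c={k:s[k] for k in("cx","cy","fov_y","rvec","tvec")}; P=cloud(c,s["d"]); p=s["p"].astype(int)
    hsv=cv2.cvtColor(s["p"],cv2.COLOR_RGB2HSV)
    X,Y,Z=P[...,0],P[...,1],P[...,2]
    m=(hsv[...,1]>130)&(hsv[...,0]>5)&(hsv[...,0]<28)&(X>.3)&(X<.7)&(abs(Y)<.2)&(Z>.04)&(Z<.1)
    k,l,st,ce=cv2.connectedComponentsWithStats(m.astype(np.uint8))
    for i in range(1,k):
        if st[i,4]>=3: q=P[l==i]; print(n,"pin?",st[i,4],ce[i],np.nanmedian(q,0).round(4),np.nanmax(q,0).round(3))
    near=(X>.25)&(X<.75)&(Y>-.25)&(Y<.3)
    for a,b in((.056,.064),):
        m=near&(Z>a)&(Z<b)&(p.sum(-1)<260); q=P[m][:,:2]
        h=cv2.minEnclosingCircle(q.astype(np.float32)); print(n,"disc",h,np.median(P[m][:,2]),m.sum())
    # tops of things
    m=near&(Z>.205)&(Z<.24); q=P[m]; print(n,"handle",len(q),q.mean(0).round(4),q.min(0).round(3),q.max(0).round(3))
    if len(q)>5:
        w,v=np.linalg.eigh(np.cov(q[:,:2].T)); print(" axis",v[:,1],np.sqrt(w))
    m=near&(Z>.09)&(Z<.26); k,l,st,ce=cv2.connectedComponentsWithStats(m.astype(np.uint8))
    for i in range(1,k):
        if st[i,4]>30: q=P[l==i]; print(n,"obj",st[i,4],ce[i].round(),q.min(0).round(3),q.max(0).round(3))
E
```

```text
scene pin? 13 [283.         206.30769231] [0.4502 0.0219 0.0739] [0.454 0.027 0.084]
scene disc ((0.4539414644241333, 0.03277090936899185), 0.3324214816093445) 0.06006045421984612 4841
scene handle 208 [0.5848 0.0891 0.2202] [0.534 0.076 0.205] [0.63  0.102 0.23 ]
 axis [-0.99211769 -0.12530957] [0.00436561 0.02757127]
scene obj 1611 [331. 219.] [0.521 0.033 0.091] [0.68  0.146 0.23 ]
scene obj 706 [280. 250.] [ 0.52  -0.111  0.09 ] [ 0.625 -0.033  0.146]
scene obj 270 [250. 296.] [ 0.614 -0.233  0.09 ] [ 0.66  -0.187  0.112]
side pin? 7 [219.71428571 220.85714286] [6.98e-01 5.00e-04 7.35e-02] [0.699 0.002 0.077]
side pin? 15 [297.6        238.73333333] [0.4472 0.0268 0.076 ] [0.456 0.034 0.079]
side disc ((0.5899412631988525, -0.019760403782129288), 0.1874166578054428) 0.05928996865014686 2900
side handle 203 [0.5771 0.0951 0.2186] [0.531 0.081 0.205] [0.626 0.106 0.226]
 axis [-0.99117082 -0.13259109] [0.00428428 0.02739576]
side obj 120 [258. 181.] [ 0.613 -0.228  0.09 ] [ 0.657 -0.179  0.108]
side obj 2153 [248. 226.] [ 0.517 -0.101  0.09 ] [0.68  0.151 0.226]
```

```bash
python3 - <<'E'
from h import *
s=np.load("scene.npz"); c={k:s[k] for k in("cx","cy","fov_y","rvec","tvec")}; P=cloud(c,s["d"])
# jars, others: tops at given 800x600 px
for n,u,v in(("jar_w",551,335),("jar_b",359,418),("sugar knob",401,350),("lid knob",467,292),("fir",233,342),("bowl",572,215),("pin_a",404,295),("pin_b",470,396),("wheelface",430,390),("table",600,420),("spout",506,338),("bar",473,285)):
    u,v=int(u*.7),int(v*.7); print(n,np.nanmedian(P[v-1:v+2,u-1:u+2].reshape(-1,3),0).round(3))
cv2.imwrite("pics/c0.png",cv2.resize(s["p"][180:310,230:410,::-1],(800,578),interpolation=cv2.INTER_CUBIC))
E
```

```text
jar_w [0.688 0.204 0.073]
jar_b [ 0.631 -0.204  0.105]
sugar knob [ 0.574 -0.074  0.142]
lid knob [0.552 0.093 0.158]
fir [ 0.374 -0.317  0.122]
bowl [0.477 0.45  0.053]
pin_a [0.447 0.022 0.073]
pin_b [ 0.702 -0.006  0.077]
wheelface [ 0.644 -0.053  0.059]
table [0.876 0.163 0.072]
spout [0.672 0.094 0.155]
bar [0.577 0.083 0.224]
```

View pics/c0.png

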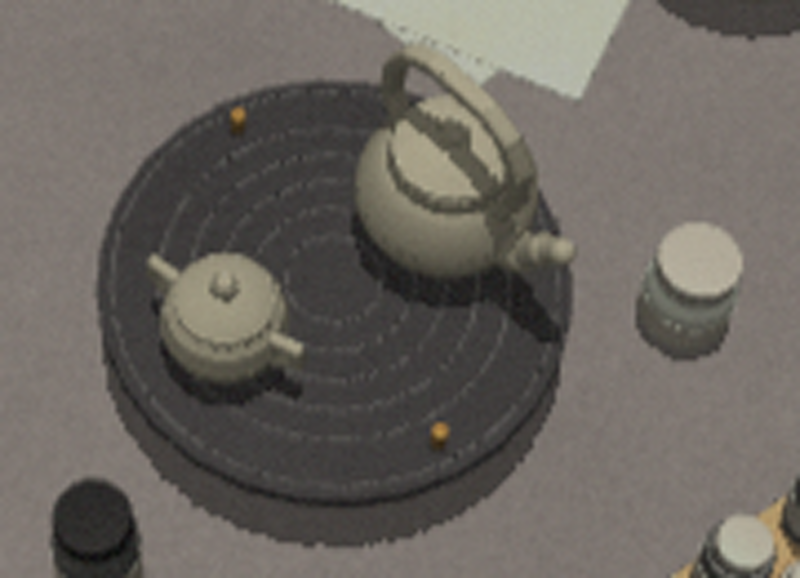

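```bash
cat > plan.py <<'E'
import numpy as np, json
def plan(p0,yx0,wps):
    """wps: (pos, toolx yaw, rows, opening); tool pointing down; rounded rows, grouped by 8"""
    p=np.array(p0,float); y=yx0; out=[]
    for q,yq,n,g in wps:
        s,ys=p.copy(),y
        for i in range(1,n+1):
            t=s+(np.array(q)-s)*i/n; ty=ys+(yq-ys)*i/n; d=t-p
            ex=np.array([np.cos(y),np.sin(y),0]); ey=np.array([np.sin(y),-np.cos(y),0])
            f=np.round([d@ex/.2,d@ey/.2,-d[2]/.2],3); r=round(-(ty-y)/np.pi,3)
            p=p+.2*(f[0]*ex+f[1]*ey-f[2]*np.array([0,0,1])); y-=r*np.pi
            out.append([[*map(float,f)],[0,0,float(r)],g])
    while len(out)%8: out.append([[0,0,0],[0,0,0],out[-1][2]])
    for i in range(0,len(out),8): print(json.dumps(out[i:i+8]))
    print("end",p.round(4),round(y,4))
E
python3 - <<'E'
from plan import *
plan([.2036,-.4561,.2475],.4198,[([.448,.023,.24],3.04,24,.3),([.448,.023,.14],3.04,8,.3)])
E
```

```text
[[[0.087, -0.07, 0.002], [0, 0, -0.035], 0.3], [[0.095, -0.061, 0.001], [0, 0, -0.035], 0.3], [[0.1, -0.05, 0.002], [0, 0, -0.034], 0.3], [[0.105, -0.038, 0.001], [0, 0, -0.035], 0.3], [[0.109, -0.027, 0.002], [0, 0, -0.035], 0.3], [[0.111, -0.015, 0.001], [0, 0, -0.035], 0.3], [[0.112, -0.002, 0.002], [0, 0, -0.034], 0.3], [[0.112, 0.009, 0.001], [0, 0, -0.035], 0.3]]
[[[0.11, 0.022, 0.002], [0, 0, -0.035], 0.3], [[0.107, 0.033, 0.002], [0, 0, -0.035], 0.3], [[0.102, 0.045, 0.001], [0, 0, -0.034], 0.3], [[0.097, 0.056, 0.002], [0, 0, -0.035], 0.3], [[0.091, 0.066, 0.001], [0, 0, -0.035], 0.3], [[0.083, 0.076, 0.002], [0, 0, -0.035], 0.3], [[0.074, 0.084, 0.001], [0, 0, -0.034], 0.3], [[0.064, 0.091, 0.002], [0, 0, -0.035], 0.3]]
[[[0.054, 0.098, 0.002], [0, 0, -0.035], 0.3], [[0.043, 0.104, 0.001], [0, 0, -0.035], 0.3], [[0.031, 0.108, 0.002], [0, 0, -0.034], 0.3], [[0.02, 0.11, 0.001], [0, 0, -0.035], 0.3], [[0.008, 0.112, 0.002], [0, 0, -0.035], 0.3], [[-0.005, 0.112, 0.001], [0, 0, -0.035], 0.3], [[-0.017, 0.11, 0.002], [0, 0, -0.034], 0.3], [[-0.029, 0.109, 0.001], [0, 0, -0.035], 0.3]]
[[[-0.0, -0.0, 0.063], [0, 0, -0.0], 0.3], [[-0.0, -0.0, 0.062], [0, 0, -0.0], 0.3], [[-0.0, -0.0, 0.063], [0, 0, -0.0], 0.3], [[-0.0, -0.0, 0.062], [0, 0, -0.0], 0.3], [[-0.0, -0.0, 0.063], [0, 0, -0.0], 0.3], [[-0.0, -0.0, 0.062], [0, 0, -0.0], 0.3], [[-0.0, -0.0, 0.063], [0, 0, -0.0], 0.3], [[-0.0, -0.0, 0.062], [0, 0, -0.0], 0.3]]
end [0.448  0.0231 0.1401] 3.0399
```

Request:
apply_moves --steps '[[[0.087,-0.07,0.002],[0,0,-0.035],0.3],[[0.095,-0.061,0.001],[0,0,-0.035],0.3],[[0.1,-0.05,0.002],[0,0,-0.034],0.3],[[0.105,-0.038,0.001],[0,0,-0.035],0.3],[[0.109,-0.027,0.002],[0,0,-0.035],0.3],[[0.111,-0.015,0.001],[0,0,-0.035],0.3],[[0.112,-0.002,0.002],[0,0,-0.034],0.3],[[0.112,0.009,0.001],[0,0,-0.035],0.3]]'

```text
clock: 0.77
eef_pos: [0.2854, -0.2956, 0.2455]
tool_rot: [0.797, 0.604, -0.0, -0.0]
ft_force: [0.9, 0.9, -0.0]
grip_width: 0.0254
grasp_force: 0.0
```

Request:
apply_moves --steps '[[[0.11,0.022,0.002],[0,0,-0.035],0.3],[[0.107,0.033,0.002],[0,0,-0.035],0.3],[[0.102,0.045,0.001],[0,0,-0.034],0.3],[[0.097,0.056,0.002],[0,0,-0.035],0.3],[[0.091,0.066,0.001],[0,0,-0.035],0.3],[[0.083,0.076,0.002],[0,0,-0.035],0.3],[[0.074,0.084,0.001],[0,0,-0.034],0.3],[[0.064,0.091,0.002],[0,0,-0.035],0.3]]'

```text
clock: 1.43
eef_pos: [0.3667, -0.1361, 0.243]
tool_rot: [0.466, 0.885, -0.0, -0.0]
ft_force: [-0.3, 0.1, -0.1]
grip_width: 0.0258
grasp_force: 0.0
```

Request:
apply_moves --steps '[[[0.054,0.098,0.002],[0,0,-0.035],0.3],[[0.043,0.104,0.001],[0,0,-0.035],0.3],[[0.031,0.108,0.002],[0,0,-0.034],0.3],[[0.02,0.11,0.001],[0,0,-0.035],0.3],[[0.008,0.112,0.002],[0,0,-0.035],0.3],[[-0.005,0.112,0.001],[0,0,-0.035],0.3],[[-0.017,0.11,0.002],[0,0,-0.034],0.3],[[-0.029,0.109,0.001],[0,0,-0.035],0.3]]'

```text
clock: 2.1
eef_pos: [0.4482, 0.0237, 0.2405]
tool_rot: [0.048, 0.999, -0.0, -0.001]
ft_force: [0.4, -0.3, 0.4]
grip_width: 0.0258
grasp_force: 0.0
```

Request:
apply_moves --steps '[[[0,0,0.063],[0,0,0],0.3],[[0,0,0.062],[0,0,0],0.3],[[0,0,0.063],[0,0,0],0.3],[[0,0,0.062],[0,0,0],0.3],[[0,0,0.063],[0,0,0],0.3],[[0,0,0.062],[0,0,0],0.3],[[0,0,0.063],[0,0,0],0.3],[[0,0,0.062],[0,0,0],0.3]]'

```text
clock: 2.77
eef_pos: [0.4477, 0.0226, 0.1399]
tool_rot: [0.051, 0.999, -0.0, -0.0]
ft_force: [0.2, 0.3, 0.1]
grip_width: 0.0255
grasp_force: 0.0
```

```bash
python3 - <<'E'
from h import *
c,p,d=cap("wrist"); cv2.imwrite("pics/w1.png",p[:,:,::-1])
o=bot.get_obs(); print(o["joint_pos"],o["eef_pos"],o["tool_rot"])
# predicted pixel of pin_a, z .078
f=210/np.tan(np.radians(c["fov_y"])/2); R=cv2.Rodrigues(np.array(c["rvec"],float))[0]
for P in([.448,.023,.078],[.701,-.003,.078],[*o["eef_pos"][:2],.078]):
    q=R@np.array(P)+np.array(c["tvec"]).ravel(); t=np.arctan2(np.hypot(q[0],q[1]),q[2]); k=f*t/np.hypot(q[0],q[1]); print(P,c["cx"]+k*q[0],c["cy"]+k*q[1])
E
```

```text
[ 5.04317472e-02  2.24577033e-01 -3.20470518e-01  1.03096427e+00
 -1.20027845e-05  1.52122877e-01] [0.44609849 0.02251318 0.13763378] [ 5.08234711e-02  9.98704248e-01 -2.69624558e-04 -2.59377369e-03]
[0.448, 0.023, 0.078] 284.1217805609803 241.5722686435475
[0.701, -0.003, 0.078] 283.7781221076329 452.86132566318713
[np.float64(0.44609848615784603), np.float64(0.022513175428477684), 0.078] 283.04123003549716 238.88258767880606
```

View pics/w1.png

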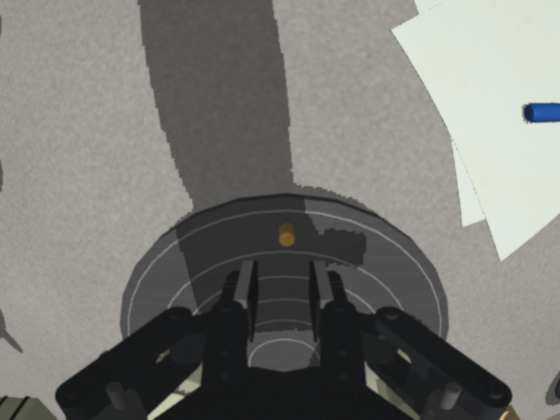

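Wrist view: pin_a at (287,238), about 2–3 mm from prediction and well between the jaws. I'll descend, close loosely round it, and follow the arc.

```bash
python3 - <<'E'
from plan import *
C=np.array([.5737,.011]); f0=np.pi-.11
w=[([.447,.025,.082],3.04,8,.3),([.447,.025,.082],3.04,4,.18)]
N=40; n0=4
for i in range(1,N+1):
    f=f0+1.571*i/N; w.append(([*(C+.127*np.array([np.cos(f),np.sin(f)])),.082],f,1,.18))
plan([.448,.023,.14],3.04,w)
E
```

```text
[[[0.001, 0.001, 0.036], [0, 0, -0.0], 0.3], [[0.0, 0.001, 0.037], [0, 0, -0.0], 0.3], [[0.001, 0.002, 0.036], [0, 0, -0.0], 0.3], [[0.001, 0.001, 0.036], [0, 0, -0.0], 0.3], [[0.001, 0.001, 0.036], [0, 0, -0.0], 0.3], [[0.0, 0.001, 0.037], [0, 0, -0.0], 0.3], [[0.001, 0.001, 0.036], [0, 0, -0.0], 0.3], [[0.001, 0.001, 0.036], [0, 0, -0.0], 0.3]]
[[[-0.0, 0.0, -0.0], [0, 0, -0.0], 0.18], [[-0.0, 0.0, -0.0], [0, 0, -0.0], 0.18], [[-0.0, 0.0, 0.0], [0, 0, -0.0], 0.18], [[-0.0, 0.0, 0.0], [0, 0, -0.0], 0.18], [[-0.003, -0.025, 0.0], [0, 0, -0.01], 0.18], [[-0.0, -0.024, 0.0], [0, 0, -0.012], 0.18], [[-0.001, -0.025, 0.0], [0, 0, -0.013], 0.18], [[-0.0, -0.025, 0.0], [0, 0, -0.012], 0.18]]
[[[-0.001, -0.025, 0.0], [0, 0, -0.013], 0.18], [[-0.0, -0.025, 0.0], [0, 0, -0.012], 0.18], [[-0.001, -0.025, 0.0], [0, 0, -0.013], 0.18], [[-0.0, -0.025, 0.0], [0, 0, -0.012], 0.18], [[-0.001, -0.025, 0.0], [0, 0, -0.013], 0.18], [[-0.0, -0.025, 0.0], [0, 0, -0.012], 0.18], [[-0.001, -0.025, 0.0], [0, 0, -0.013], 0.18], [[-0.0, -0.025, 0.0], [0, 0, -0.012], 0.18]]
[[[-0.001, -0.025, 0.0], [0, 0, -0.0
[... 712 characters left out ...]
 -0.024, 0.0], [0, 0, -0.013], 0.18], [[-0.0, -0.025, 0.0], [0, 0, -0.012], 0.18], [[-0.001, -0.025, 0.0], [0, 0, -0.013], 0.18], [[-0.0, -0.025, 0.0], [0, 0, -0.012], 0.18], [[-0.001, -0.025, 0.0], [0, 0, -0.013], 0.18], [[-0.0, -0.025, 0.0], [0, 0, -0.012], 0.18], [[-0.001, -0.025, 0.0], [0, 0, -0.013], 0.18], [[-0.0, -0.025, 0.0], [0, 0, -0.012], 0.18]]
[[[-0.001, -0.025, 0.0], [0, 0, -0.013], 0.18], [[-0.0, -0.025, 0.0], [0, 0, -0.012], 0.18], [[-0.001, -0.025, 0.0], [0, 0, -0.013], 0.18], [[-0.0, -0.025, 0.0], [0, 0, -0.012], 0.18], [[0, 0, 0], [0, 0, 0], 0.18], [[0, 0, 0], [0, 0, 0], 0.18], [[0, 0, 0], [0, 0, 0], 0.18], [[0, 0, 0], [0, 0, 0], 0.18]]
end [ 0.5599 -0.1153  0.082 ] 4.6014
```

Request:
apply_moves --steps '[[[0.001,0.001,0.036],[0,0,0],0.3],[[0,0.001,0.037],[0,0,0],0.3],[[0.001,0.002,0.036],[0,0,0],0.3],[[0.001,0.001,0.036],[0,0,0],0.3],[[0.001,0.001,0.036],[0,0,0],0.3],[[0,0.001,0.037],[0,0,0],0.3],[[0.001,0.001,0.036],[0,0,0],0.3],[[0.001,0.001,0.036],[0,0,0],0.3]]'

```text
clock: 3.48
eef_pos: [0.4471, 0.0245, 0.0822]
tool_rot: [0.051, 0.999, 0.0, -0.0]
ft_force: [-0.8, -0.1, 0.5]
grip_width: 0.0257
grasp_force: 0.0
```

Request:
apply_moves --steps '[[[0,0,0],[0,0,0],0.18],[[0,0,0],[0,0,0],0.18],[[0,0,0],[0,0,0],0.18],[[0,0,0],[0,0,0],0.18],[[-0.003,-0.025,0],[0,0,-0.01],0.18],[[0,-0.024,0],[0,0,-0.012],0.18],[[-0.001,-0.025,0],[0,0,-0.013],0.18],[[0,-0.025,0],[0,0,-0.012],0.18]]'

```text
clock: 4.15
eef_pos: [0.4473, 0.0064, 0.0834]
tool_rot: [-0.025, 1.0, 0.002, 0.001]
ft_force: [-0.6, 2.9, 0.3]
grip_width: 0.0159
grasp_force: 1.3
```

Moving with ~3 N at the pin; continue the arc.

Request:
apply_moves --steps '[[[-0.001,-0.025,0],[0,0,-0.013],0.18],[[0,-0.025,0],[0,0,-0.012],0.18],[[-0.001,-0.025,0],[0,0,-0.013],0.18],[[0,-0.025,0],[0,0,-0.012],0.18],[[-0.001,-0.025,0],[0,0,-0.013],0.18],[[0,-0.025,0],[0,0,-0.012],0.18],[[-0.001,-0.025,0],[0,0,-0.013],0.18],[[0,-0.025,0],[0,0,-0.012],0.18]]'

```text
clock: 4.82
eef_pos: [0.4553, -0.0342, 0.0834]
tool_rot: [-0.18, 0.984, 0.0, 0.0]
ft_force: [-0.4, 1.4, -0.4]
grip_width: 0.0156
grasp_force: 0.6
```

Request:
apply_moves --steps '[[[-0.001,-0.025,0],[0,0,-0.013],0.18],[[0,-0.025,0],[0,0,-0.012],0.18],[[-0.001,-0.025,0],[0,0,-0.013],0.18],[[0,-0.024,0],[0,0,-0.012],0.18],[[-0.001,-0.025,0],[0,0,-0.013],0.18],[[0,-0.025,0],[0,0,-0.012],0.18],[[-0.001,-0.025,0],[0,0,-0.013],0.18],[[0,-0.025,0],[0,0,-0.012],0.18]]'

```text
clock: 5.48
eef_pos: [0.4751, -0.0686, 0.0833]
tool_rot: [-0.332, 0.943, 0.0, 0.0]
ft_force: [0.4, 1.9, 0.1]
grip_width: 0.0152
grasp_force: 0.6
```

```bash
python3 - <<'E'
from h import *
o=bot.get_obs(); print(o["joint_pos"],o["ft_force"])
a=cap("scene")[1]; b=cap("side")[1]
cv2.imwrite("pics/m1.png",cv2.resize(np.hstack([a,b])[:,:,::-1],(800,300)))
E
```

```text
[-0.14404623  0.34306776 -0.31807032  0.90905737  0.00096239 -0.82049882] [0.41641153 1.85175988 0.1323028 ]
```

View pics/m1.png

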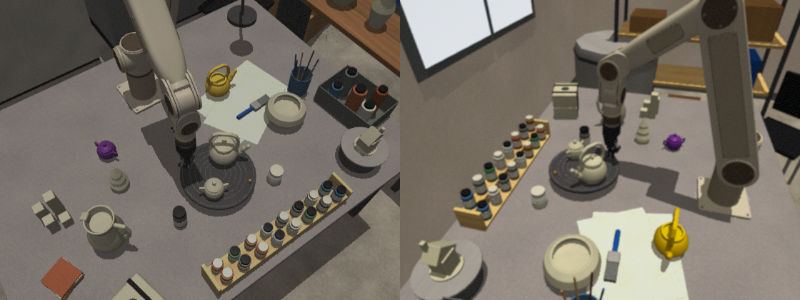

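The wheel is turning with the ware standing; the arm is clear of the pot. Continue.

Request:
apply_moves --steps '[[[-0.001,-0.025,0],[0,0,-0.013],0.18],[[0,-0.025,0],[0,0,-0.012],0.18],[[-0.001,-0.025,0],[0,0,-0.013],0.18],[[0,-0.025,0],[0,0,-0.012],0.18],[[-0.001,-0.025,0],[0,0,-0.013],0.18],[[0,-0.025,0],[0,0,-0.012],0.18],[[-0.001,-0.025,0],[0,0,-0.013],0.18],[[0,-0.025,0],[0,0,-0.012],0.18]]'

```text
clock: 6.25
eef_pos: [0.5039, -0.0953, 0.083]
tool_rot: [-0.475, 0.88, 0.0, -0.0]
ft_force: [-0.9, 1.9, -0.2]
grip_width: 0.0151
grasp_force: 0.6
```

Request:
apply_moves --steps '[[[-0.001,-0.024,0],[0,0,-0.013],0.18],[[0,-0.025,0],[0,0,-0.012],0.18],[[-0.001,-0.025,0],[0,0,-0.013],0.18],[[0,-0.025,0],[0,0,-0.012],0.18],[[-0.001,-0.025,0],[0,0,-0.013],0.18],[[0,-0.025,0],[0,0,-0.012],0.18],[[-0.001,-0.025,0],[0,0,-0.013],0.18],[[0,-0.025,0],[0,0,-0.012],0.18]]'

```text
clock: 6.92
eef_pos: [0.5394, -0.1113, 0.0829]
tool_rot: [-0.607, 0.795, 0.001, -0.001]
ft_force: [-9.6, 4.7, 5.9]
grip_width: 0.015
grasp_force: 5.6
```

Request:
apply_moves --steps '[[[-0.001,-0.025,0],[0,0,-0.013],0.18],[[0,-0.025,0],[0,0,-0.012],0.18],[[-0.001,-0.025,0],[0,0,-0.013],0.18],[[0,-0.025,0],[0,0,-0.012],0.18],[[0,0,0],[0,0,0],0.18],[[0,0,0],[0,0,0],0.18],[[0,0,0],[0,0,0],0.18],[[0,0,0],[0,0,0],0.18]]'

```text
clock: 7.58
eef_pos: [0.5605, -0.1157, 0.0831]
tool_rot: [-0.667, 0.745, -0.0, 0.0]
ft_force: [0.6, -1.1, 0.5]
grip_width: 0.0152
grasp_force: 0.0
```

```bash
cat > meas.py <<'E'
from h import *
for n in("scene","side"):
    c,pp,d=cap(n); np.savez(n+"1.npz",p=pp,d=d,**c); P=cloud(c,d); hsv=cv2.cvtColor(pp,cv2.COLOR_RGB2HSV); X,Y,Z=P[...,0],P[...,1],P[...,2]
    m=(hsv[...,1]>130)&(hsv[...,0]>5)&(hsv[...,0]<28)&(X>.4)&(X<.75)&(abs(Y)<.2)&(Z>.05)&(Z<.1)
    k,l,st,ce=cv2.connectedComponentsWithStats(m.astype(np.uint8))
    for i in range(1,k):
        if st[i,4]>=3: print(n,"pin",st[i,4],ce[i].round(),np.nanmedian(P[l==i],0).round(4))
    m=(X>.42)&(X<.57)&(Y>-.05)&(Y<.1)&(Z>.212)&(Z<.235); q=P[m]
    if len(q)>5:
        w,v=np.linalg.eigh(np.cov(q[:,:2].T)); print(n,"handle",len(q),q.mean(0).round(4),q.min(0).round(3),q.max(0).round(3),v[:,1],np.sqrt(w))
o=bot.get_obs(); print(o["clock"],o["joint_pos"].round(3),o["ft_force"],o["eef_pos"],o["grasp_force"])
E
python3 meas.py
```

```text
scene pin 12 [344. 222.] [0.5907 0.1338 0.0767]
scene handle 140 [0.4948 0.0203 0.2232] [ 0.483 -0.014  0.213] [0.505 0.061 0.231] [-0.13116878  0.99136005] [0.00429176 0.02120082]
side pin 6 [272. 206.] [ 0.5644 -0.1132  0.0724]
side pin 21 [240. 257.] [0.5876 0.1398 0.073 ]
side handle 101 [0.4903 0.0309 0.2213] [ 0.481 -0.024  0.212] [0.5   0.064 0.227] [-0.09476366  0.9954998 ] [0.00399593 0.02255765]
7.6833 [-0.204  0.501 -0.063  1.006  0.    -1.663] [ 0.66420655  0.05332743 -0.03305071] [ 0.56030742 -0.11571741  0.08293407] 0.0
```

Clicked in: pin line turned 1.57 rad, no residual force; handle bar at about (0.4925, 0.020), yaw 1.70. Rise and go over the pot.

```bash
python3 - <<'E'
from plan import *
plan([.5599,-.1153,.082],4.6014,[([.5599,-.1153,.29],4.6014,8,.2),([.4925,.020,.29],4.84,8,.7)])
E
```

```text
[[[0.0, 0.0, -0.13], [0, 0, -0.0], 0.2], [[0.0, 0.0, -0.13], [0, 0, -0.0], 0.2], [[0.0, 0.0, -0.13], [0, 0, -0.0], 0.2], [[0.0, 0.0, -0.13], [0, 0, -0.0], 0.2], [[0.0, 0.0, -0.13], [0, 0, -0.0], 0.2], [[0.0, 0.0, -0.13], [0, 0, -0.0], 0.2], [[0.0, 0.0, -0.13], [0, 0, -0.0], 0.2], [[0.0, 0.0, -0.13], [0, 0, -0.0], 0.2]]
[[[-0.079, 0.051, -0.0], [0, 0, -0.009], 0.7], [[-0.081, 0.049, -0.0], [0, 0, -0.01], 0.7], [[-0.082, 0.047, -0.0], [0, 0, -0.009], 0.7], [[-0.084, 0.044, -0.0], [0, 0, -0.01], 0.7], [[-0.085, 0.041, 0.0], [0, 0, -0.009], 0.7], [[-0.086, 0.039, 0.0], [0, 0, -0.01], 0.7], [[-0.087, 0.036, 0.0], [0, 0, -0.009], 0.7], [[-0.088, 0.034, 0.0], [0, 0, -0.01], 0.7]]
end [0.4925 0.0199 0.29  ] 4.8402
```

Request:
apply_moves --steps '[[[0,0,-0.13],[0,0,0],0.2],[[0,0,-0.13],[0,0,0],0.2],[[0,0,-0.13],[0,0,0],0.2],[[0,0,-0.13],[0,0,0],0.2],[[0,0,-0.13],[0,0,0],0.2],[[0,0,-0.13],[0,0,0],0.2],[[0,0,-0.13],[0,0,0],0.2],[[0,0,-0.13],[0,0,0],0.2]]'

```text
clock: 8.35
eef_pos: [0.5599, -0.1156, 0.2922]
tool_rot: [-0.667, 0.745, -0.0, 0.0]
ft_force: [-0.2, -0.2, 0.3]
grip_width: 0.0172
grasp_force: 0.0
```

Request:
apply_moves --steps '[[[-0.079,0.051,0],[0,0,-0.009],0.7],[[-0.081,0.049,0],[0,0,-0.01],0.7],[[-0.082,0.047,0],[0,0,-0.009],0.7],[[-0.084,0.044,0],[0,0,-0.01],0.7],[[-0.085,0.041,0],[0,0,-0.009],0.7],[[-0.086,0.039,0],[0,0,-0.01],0.7],[[-0.087,0.036,0],[0,0,-0.009],0.7],[[-0.088,0.034,0],[0,0,-0.01],0.7]]'

```text
clock: 9.02
eef_pos: [0.4923, 0.0203, 0.2909]
tool_rot: [0.751, -0.66, 0.0, -0.0]
ft_force: [-0.1, 0.4, -0.1]
grip_width: 0.0597
grasp_force: 0.0
```

```bash
python3 meas.py; python3 - <<'E'
from h import *
c,p,d=cap("wrist")
f=210/np.tan(np.radians(c["fov_y"])/2); R=cv2.Rodrigues(np.array(c["rvec"],float))[0]
u=np.array([-np.sin(.13),np.cos(.13)])*.022
img=np.ascontiguousarray(p[:,:,::-1])
for P in([.4925,.020],[.4925+u[0],.02+u[1]],[.4925-u[0],.02-u[1]]):
    q=R@np.array([*P,.2255])+np.array(c["tvec"]).ravel(); t=np.arctan2(np.hypot(q[0],q[1]),q[2]); k=f*t/np.hypot(q[0],q[1]); a=(c["cx"]+k*q[0],c["cy"]+k*q[1]); print(a)
    cv2.circle(img,(int(a[0]+.5),int(a[1]+.5)),2,(0,0,255),-1)
cv2.imwrite("pics/w2.png",img)
E
```

```text
scene pin 13 [344. 222.] [0.5911 0.133  0.077 ]
scene pin 13 [264. 260.] [ 0.5621 -0.1178  0.0783]
scene handle 146 [0.4966 0.0053 0.2225] [ 0.484 -0.031  0.212] [0.508 0.054 0.232] [-0.10492291  0.99448036] [0.00426034 0.0207451 ]
side pin 6 [272. 206.] [ 0.5588 -0.1108  0.0752]
side pin 21 [240. 257.] [0.5876 0.1396 0.0739]
side handle 102 [0.4903 0.0304 0.2212] [ 0.481 -0.027  0.213] [0.5   0.064 0.227] [-0.09163098  0.99579303] [0.00408523 0.02291432]
9.1167 [ 4.300e-02  2.110e-01  7.800e-02  1.438e+00  1.000e-03 -1.658e+00] [ 0.04716353 -0.62547261  0.24627303] [0.49172958 0.0213564  0.29120474] 0.0
(np.float64(281.96278618038195), np.float64(236.43269160064173))
(np.float64(282.02107893258346), np.float64(266.9122074415687))
(np.float64(281.907633375203), np.float64(203.3634518330274))
```

View pics/w2.png

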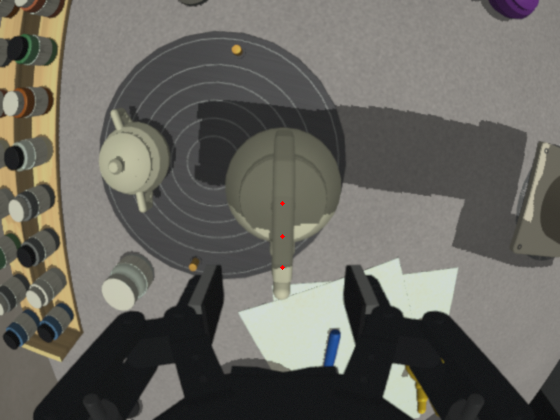

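The bar runs vertically at column 283, lined up with my predicted points and midway between the fingers. Descend and grip.

Request:
apply_moves --steps '[[[0.001,0,0.045],[0,0,0],0.7],[[0.001,0,0.045],[0,0,0],0.7],[[0.001,0,0.045],[0,0,0],0.7],[[0.001,0,0.045],[0,0,0],0.7],[[0.001,0,0.045],[0,0,0],0.7],[[0.001,0,0.045],[0,0,0],0.7],[[0.001,0,0.045],[0,0,0],0.7],[[0.001,0,0.045],[0,0,0],0.7]]'

```text
clock: 9.83
eef_pos: [0.4928, 0.0178, 0.2178]
tool_rot: [0.751, -0.661, -0.0, 0.0]
ft_force: [-0.9, 0.4, 0.5]
grip_width: 0.0595
grasp_force: 0.0
```

Request:
apply_moves --steps '[[[0,0,0],[0,0,0],0.45],[[0,0,0],[0,0,0],0.35],[[0,0,0],[0,0,0],0.3],[[0,0,0],[0,0,0],0.25],[[0,0,0],[0,0,0],0.2],[[0,0,0],[0,0,0],0.1],[[0,0,0],[0,0,0],0],[[0,0,0],[0,0,0],0]]'

```text
clock: 10.5
eef_pos: [0.4929, 0.0179, 0.2196]
tool_rot: [0.751, -0.661, 0.0, -0.0]
ft_force: [-2.1, -1.8, 5.3]
grip_width: 0.0128
grasp_force: 59.4
```

Request:
apply_moves --steps '[[[0,0,-0.005],[0,0,0],0],[[0,0,-0.01],[0,0,0],0],[[0,0,-0.015],[0,0,0],0],[[0,0,-0.015],[0,0,0],0],[[0,0,-0.015],[0,0,0],0],[[0,0,-0.015],[0,0,0],0],[[0,0,-0.01],[0,0,0],0],[[0,0,-0.005],[0,0,0],0]]'

```text
clock: 11.17
eef_pos: [0.4931, 0.018, 0.2373]
tool_rot: [0.751, -0.661, 0.0, -0.0]
ft_force: [-0.6, 0.3, -6.8]
grip_width: 0.0129
grasp_force: 58.5
```

```bash
python3 - <<'E'
from h import *
o=bot.get_obs(); print(o["clock"],o["ft_force"],o["ft_torque"],o["grip_width"],o["grasp_force"])
a=cap("scene")[1][150:330,230:410]; b=cap("side")[1][130:290,180:340]
cv2.imwrite("pics/l1.png",np.hstack([cv2.resize(a,(400,400)),cv2.resize(b,(400,400))])[:,:,::-1])
E
```

```text
11.1667 [-0.61247677  0.33737728 -6.84448158] [-0.06794246 -0.08947923 -0.0116502 ] 0.012943319510625488 58.45561981201172
```

View pics/l1.png

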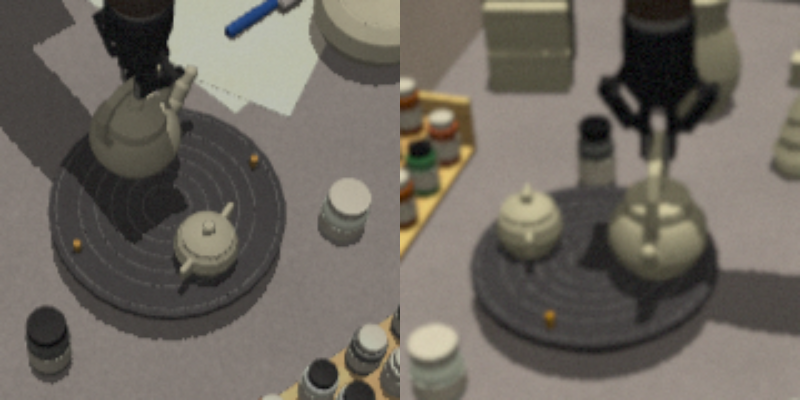

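Pot carried (about 6.8 N), level, with its lid on and the sugar bowl undisturbed. Raise the rest.

Request:
apply_moves --steps '[[[0,0,-0.01],[0,0,0],0],[[0,0,-0.02],[0,0,0],0],[[0,0,-0.02],[0,0,0],0],[[0,0,-0.02],[0,0,0],0],[[0,0,-0.02],[0,0,0],0],[[0,0,-0.02],[0,0,0],0],[[0,0,-0.02],[0,0,0],0],[[0,0,-0.02],[0,0,0],0]]'

```text
clock: 11.93
eef_pos: [0.4929, 0.018, 0.2674]
tool_rot: [0.751, -0.661, 0.0, -0.0]
ft_force: [-0.2, -0.7, -6.9]
grip_width: 0.013
grasp_force: 58.5
```

Request:
apply_moves --steps '[[[0,0,-0.02],[0,0,0],0],[[0,0,-0.02],[0,0,0],0],[[0,0,-0.02],[0,0,0],0],[[0,0,-0.02],[0,0,0],0],[[0,0,-0.02],[0,0,0],0],[[0,0,-0.02],[0,0,0],0],[[0,0,-0.02],[0,0,0],0],[[0,0,-0.01],[0,0,0],0]]'

```text
clock: 12.6
eef_pos: [0.4931, 0.018, 0.2976]
tool_rot: [0.751, -0.661, 0.0, -0.0]
ft_force: [-0.6, -0.8, -6.9]
grip_width: 0.0127
grasp_force: 58.5
```

Request:
apply_moves --steps '[[[0,0,0],[0,0,0],0],[[0,0,0],[0,0,0],0],[[0,0,0],[0,0,0],0],[[0,0,0],[0,0,0],0],[[0,0,0],[0,0,0],0],[[0,0,0],[0,0,0],0],[[0,0,0],[0,0,0],0],[[0,0,0],[0,0,0],0]]'

```text
clock: 13.27
eef_pos: [0.4928, 0.018, 0.2969]
tool_rot: [0.751, -0.661, -0.0, 0.0]
ft_force: [0.1, -0.1, -6.4]
grip_width: 0.0128
grasp_force: 58.5
```

```bash
python3 - <<'E'
from h import *
o=bot.get_obs(); print(o["clock"],o["ft_force"],o["eef_pos"],o["grip_width"],o["grasp_force"],abs(o["joint_vel"]).max())
a=cap("scene")[1][130:310,230:410]; b=cap("side")[1][110:290,180:360]
cv2.imwrite("pics/l2.png",np.hstack([cv2.resize(a,(400,400)),cv2.resize(b,(400,400))])[:,:,::-1])
E
```

```text
13.2667 [ 0.13485616 -0.10639246 -6.43510646] [0.49283959 0.0179749  0.29686169] 0.01281932969884963 58.46736252307892 0.002415961815454068
```

View pics/l2.png

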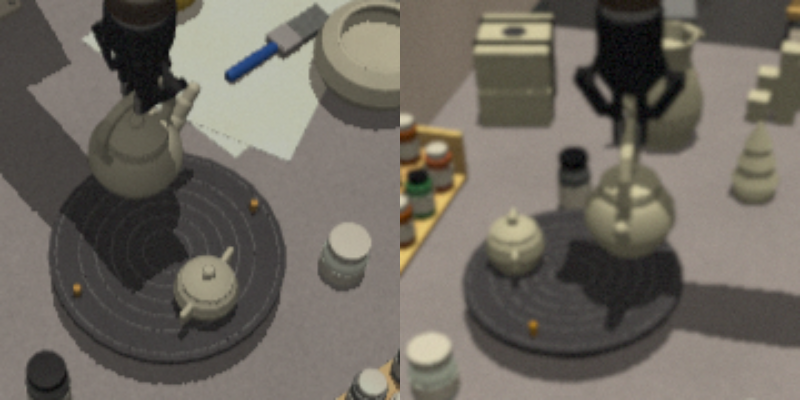

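The pot hangs level about 8 cm up with its lid seated and its shadow below it; the wheel, sugar bowl and jars are in place.

```bash
python3 -c "
from workcell import bot
print(bot.job_done())"
```

```text
the job is handed in; nothing more can be done
None
```

I turned the wheel a quarter turn anticlockwise to its click and lifted the teapot by its handle; it is held about 8 cm up, steady and level with its lid on, nothing else looks disturbed, and the job is handed in.

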